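Fetch the green jar from behind the canisters and weigh it

ROBOT

A 6-joint arm with a two-finger parallel gripper is mounted at the origin on the work surface. World frame = base frame: x ahead of the robot, y to its left, z up, the work surface at z = 0. Lengths are in m, angles in degrees, forces in N, time in s.
With the tool pointing down it reaches from about 0.4 to 0.825 m from the base axis. Payload 7 kg.
Tool frame: the origin (TCP) lies midway between the tips of the shut fingers; the grasp point (between the pads) lies 19 mm behind it (hold_point_z is the distance from the TCP to the grasp point, in m); z points along the fingers, y is the line along which they close (so a half turn about z gives the same grasp; the last joint's range is limited). The gripper opens to 88 mm and grips with 3 to 60 N. Pads are 19 mm wide; open, the fingers measure 130 mm over their backs; the gripper's body (78 mm by 193 mm) begins 47 mm behind the grasp point.
Start: joints at [90.418, 20.546, 0.682, 0, -70.136, -16.507], TCP at [0.187, 0.649, 0.227] pointing down, gripper open.
Joint ranges: [-176.03, 176.03], [-82.01, 121.73], [-58.28, 71.71], [-173.87, 95.51], [-174.79, -0.11], [-173.66, 173.66]. Speed limits (degrees/s): [136.94, 136.94, 172.46, 180, 180, 180].

INTERFACE

Orientations are given as [roll, pitch, yaw] about the fixed x, y, z axes, in that order (R = Rz(yaw) Ry(pitch) Rx(roll)).
In Python, from plant import get_state, capture, close_job, hold_point_z gives the robot as it stands.
- The arm moves only by the shell command python3 -m inch 'ROWS' [FORCE]. ROWS is text: rows parted by semicolons, each of 5 numbers parted by spaces: the shift along the tool's x, y, z normalised to -1 to 1, where 1 is 0.15 m, then the turn about the tool's z normalised to -1 to 1, where 1 is 360 degrees, then the opening, from 0 (shut) to 1 (fully open). In form: tx ty tz spin grip; .... A call has exactly 8 rows; each row shifts and turns the commanded pose from where the row before left it, along the tool's axes as they then stand; what a row does not reach is not made up. A row lasts 1/8 s, in which the tool goes at most 62.5 mm and 10.7 degrees, less where a joint would pass 70% of its speed; a pose out of reach is approached as far as the arm can. A call with a number of a shift or a turn outside -1 to 1 is refused whole. A call with a gripper value outside its range is refused whole. The fingers move at their own pace and stop on an object; FORCE is the grip in N (left out, the last holds). Time passes only in rows, so rows that do not move let the fingers close, or fill a call up. It gives the time, the measured TCP pose, the force, the opening and the grip force at its end, in the units of the state.
- get_state(): the state, without advancing time (a new reading comes with each control period).
- capture(name): name is "scene" or "top"; returns a dict with "color" (480x640x3 uint8, blue, green, red), "mtx" (3x3 intrinsics, pixels), "R" (3x3) and "t" (3): a world point X has camera coordinates R X + t. Camera axes: x right, y down, z forward; pixel columns grow to the right and rows downward; lengths in m; the calibration is good to about 2 mm. A picture is of the moment at which its call begins. There is no depth.
- close_job(): hands the job in; it is judged then, once.
The state is a dict: "time_s": time; "joints": joint angles; "qd": joint speeds; "joint_torque": joint torques, N m; "tcp_pos": TCP position; "eef_rot": TCP orientation; "contact_force": force on the tool from outside, world axes, zero at the start; "moment": the same for the moment, N m; "gripper_width": finger opening in m; "gripper_force": force on a finger pad.
Only numpy, scipy, OpenCV 4.12 (cv2) and the standard library are available. Lean on these libraries where they do the work, as an engineer would, in place of code of your own. Each camera call takes 0.05 s, during which the arm holds its last target. There are 200 camera calls.

TASK

Move all three tall canisters (red, blue and yellow lids) out of the stock bay and stand them in the wooden side tray; then fetch the green-lidded jar from behind them and set it gently in the middle of the scale's pan; and only then put each canister back, centred on the coaster of its own colour (they may be mixed up at the start). Keep jars and canisters upright and leave the white-lidded jar where it stands.

Things in the scene. Friction and masses are not known exactly. Their poses are not given: they have to be found in the camera images.
- canister_red: Tall loose steel canister, 62 mm across, with a red lid (64 mm across, top 100 mm above the underside) and on it a round upright red grip knob, 26 mm across, 32 mm high (top at 132 mm), to lift it by. Lid and knob do not come off. 0.25 to 0.5 kg. Origin: centre of the underside, z up. Starts on one of the three coasters, often one of another colour.
- canister_blue: Tall loose steel canister, 62 mm across, with a blue lid (64 mm across, top 100 mm above the underside) and on it a round upright blue grip knob, 26 mm across, 32 mm high (top at 132 mm), to lift it by. Lid and knob do not come off. 0.25 to 0.5 kg. Origin: centre of the underside, z up. Starts on one of the three coasters, often one of another colour.
- canister_yellow: Tall loose steel canister, 62 mm across, with a yellow lid (64 mm across, top 100 mm above the underside) and on it a round upright yellow grip knob, 26 mm across, 32 mm high (top at 132 mm), to lift it by. Lid and knob do not come off. 0.25 to 0.5 kg. Origin: centre of the underside, z up. Starts on one of the three coasters, often one of another colour.
- jar_green: Low loose round jar, green glass and green lid, 49 mm across, 62 mm high, 0.11 to 0.23 kg. Origin: centre of the underside, z up. Starts on the stock bay's grey floor (6 mm above the bench; bay rims 12 mm, back lip 35 mm high, 91 mm behind the jar). Three canisters hem it in, centres 66 mm from its own: one towards the robot, one on either hand, neighbours 89 mm apart.
- jar_white: Jar of the same shape and size as the green-lidded one, but of amber glass with a white lid; a loose bystander in one back corner of the bay (a small copper tin stands in the other), about 100 mm from the green-lidded jar. Stays where it is. Origin: centre of the underside.
- coaster_red: Flat round red coaster, 78 mm across, 3 mm thick, fixed on the floor of the stock bay; home of the red-lidded canister. Origin: centre of its underside; its top face is 3 mm above. A canister, of this or another colour, stands on it at the start, so that only its edge shows.
- coaster_blue: Flat round blue coaster, 78 mm across, 3 mm thick, fixed on the floor of the stock bay; home of the blue-lidded canister. Origin: centre of its underside; its top face is 3 mm above. A canister, of this or another colour, stands on it at the start, so that only its edge shows.
- coaster_yellow: Flat round yellow coaster, 78 mm across, 3 mm thick, fixed on the floor of the stock bay; home of the yellow-lidded canister. Origin: centre of its underside; its top face is 3 mm above. A canister, of this or another colour, stands on it at the start, so that only its edge shows.
- tray: The side tray: fixed, empty, pale wooden tray, outside 300 mm along its x by 140 mm along its y, walls 4 mm thick and 14 mm high, floor 4 mm above the origin. Origin: centre of the underside, on the bench; z up. It takes the three canisters in a row along its x, for example 90 mm apart.
- scale: White bench scale, fixed; housing 210 mm (x) by 180 mm (y), 32 mm high, with a dark round weighing pan, 136 mm across, its top 45 mm above the origin and not springy; a white ring, 76 mm across, is painted round the pan's middle. Origin: on the bench, straight below the middle of the pan; z up; the display is towards its -x.
Things that resemble listed ones, but are neither listed nor needed, are in the scene too. Leave any turquoise look-alike of the canister_yellow alone.

How it is judged (in metres and radians):
On the way, in this order (a step that is already met when the one before it is completed fails the run):
1. all three canisters stand upright in the side tray while the green-lidded jar is still in its place in the bay (x of canister_red in the frame of tray between -0.125 and 0.125 m and y of canister_red in the frame of tray between -0.045 and 0.045 m and z of canister_red in the frame of tray between -0.004 and 0.012 m and angle between each of canister_red, canister_blue, canister_yellow's own z axis and vertical below 0.1 rad and linear speed of each of canister_red, canister_blue, canister_yellow below 0.03 m/s and x of canister_blue in the frame of tray between -0.125 and 0.125 m and y of canister_blue in the frame of tray between -0.045 and 0.045 m and z of canister_blue in the frame of tray between -0.004 and 0.012 m and x of canister_yellow in the frame of tray between -0.125 and 0.125 m and y of canister_yellow in the frame of tray between -0.045 and 0.045 m and z of canister_yellow in the frame of tray between -0.004 and 0.012 m and distance of jar_green from where it was at the start of the episode below 0.03 m), for 0.2 s.
2. the green-lidded jar stands in the middle of the scale's pan while the canisters are still in the side tray (horizontal distance between jar_green and scale below 0.015 m and z of jar_green in the frame of scale between 0.039 and 0.051 m and angle between each of jar_green, canister_red, canister_blue, canister_yellow's own z axis and vertical below 0.1 rad and linear speed of jar_green below 0.02 m/s and x of canister_red in the frame of tray between -0.125 and 0.125 m and y of canister_red in the frame of tray between -0.045 and 0.045 m and z of canister_red in the frame of tray between -0.004 and 0.012 m and linear speed of each of canister_red, canister_blue, canister_yellow below 0.03 m/s and x of canister_blue in the frame of tray between -0.125 and 0.125 m and y of canister_blue in the frame of tray between -0.045 and 0.045 m and z of canister_blue in the frame of tray between -0.004 and 0.012 m and x of canister_yellow in the frame of tray between -0.125 and 0.125 m and y of canister_yellow in the frame of tray between -0.045 and 0.045 m and z of canister_yellow in the frame of tray between -0.004 and 0.012 m), for 0.2 s.
At the end, for the whole second after the job is handed in: The green-lidded jar stands upright and at rest on the scale's pan, its centre within 15 mm of the pan's middle; each canister stands upright and at rest on the coaster of its own colour, centred within 12 mm; the white-lidded jar stands within 20 mm of where it began (horizontal distance between jar_green and scale below 0.015 m and z of jar_green in the frame of scale between 0.039 and 0.051 m and angle between each of jar_green, canister_red, canister_blue, canister_yellow, jar_white's own z axis and vertical below 0.1 rad and linear speed of each of jar_green, canister_red, canister_blue, canister_yellow below 0.02 m/s and horizontal distance between canister_red and coaster_red below 0.012 m and z of canister_red in the frame of coaster_red between -0.003 and 0.009 m and horizontal distance between canister_blue and coaster_blue below 0.012 m and z of canister_blue in the frame of coaster_blue between -0.003 and 0.009 m and horizontal distance between canister_yellow and coaster_yellow below 0.012 m and z of canister_yellow in the frame of coaster_yellow between -0.003 and 0.009 m and distance of jar_white from where it was at the start of the episode below 0.02 m); the robot touches nothing.
It fails at once if a jar or canister is tipped by more than about 35 degrees (angle between any of jar_green, jar_white, canister_red, canister_blue, canister_yellow's own z axis and vertical above 0.6 rad).
It fails at once if the white-lidded jar is shifted by more than 20 mm (distance of jar_white from where it was at the start of the episode above 0.02 m).
It fails at once if the green-lidded jar is dropped (falls free of the fingers by more than about 15 mm) (linear speed of jar_green above 0.55 m/s and contact force between jar_green and the fingers below 0.2 N).
It fails at once if the green-lidded jar is rammed on to the scale (more than 90 N between them) (contact force between jar_green and scale above 90 N).
It also fails if it takes over 147 s, if anything falls off the work surface, if the arm or the gripper's body presses on something with over 40 N, if the wrist force passes 120 N, or if a joint passes its speed limit or range.

## Working session

There is one attempt and no reset: what is moved stays moved. The work goes in short steps, Python scripts to look and compute and a shell command to move; the robot and the scene stay as the last step left them, time stands still between calls to the robot, and variables do not carry over. Pictures are saved under pics/ and viewed, at most 14 in all, crops included, and the job is handed in when it is done.

```bash
mkdir -p pics; ls; python3 - <<'E'
from plant import *
import cv2
print(get_state(),hold_point_z)
for n in("scene","top"):
    c=capture(n);cv2.imwrite(f"pics/{n}0.png",c["color"]);print(n,c["mtx"],c["R"],c["t"])
E
```

```text
pics
{'time_s': 0.0, 'joints': array([ 9.04168459e+01,  2.05904384e+01,  6.34988216e-01, -2.07958143e-02,
       -7.01372898e+01, -1.65078851e+01]), 'qd': array([-0.00337023,  0.04602692,  0.08027962, -0.13165841, -0.0549305 ,
        0.00324888]), 'joint_torque': array([-8.63951955e-04, -5.82716918e+01,  2.93047106e+01,  6.99704289e+00,
        6.87337102e-03, -1.72168834e-04]), 'tcp_pos': array([0.18696093, 0.6480803 , 0.22564105]), 'eef_rot': array([ 1.79905527e+02, -7.61067753e-03, -1.60981145e+01]), 'contact_force': array([0.15570754, 0.37688516, 0.25424   ]), 'moment': array([ 0.04413684, -0.05739662, -0.01341522]), 'gripper_force': 0.0, 'gripper_width': 0.08751234224467051} 0.0188
scene [[466.6547643    0.         313.10976709]
 [  0.         466.6547643  243.74548121]
 [  0.           0.           1.        ]] [[-0.81644112  0.57720536 -0.01605835]
 [ 0.42634267  0.58382786 -0.69092472]
 [-0.38943014 -0.57094571 -0.72274834]] [ 0.41727459 -0.1739392   1.23430397]
top [[507.2465829    0.         314.58825199]
 [  0.         507.2465829  240.08481946]
 [  0.           0.           1.        ]] [[ 1.83709637e-02 -9.99830896e-01  8.28775960e-04]
 [-9.81035905e-01 -1.81855800e-02 -1.92971081e-01]
 [ 1.92953520e-01  2.73200575e-03 -9.81204095e-01]] [0.00654684 0.48384233 0.93336171]
```

View pics/scene0.png

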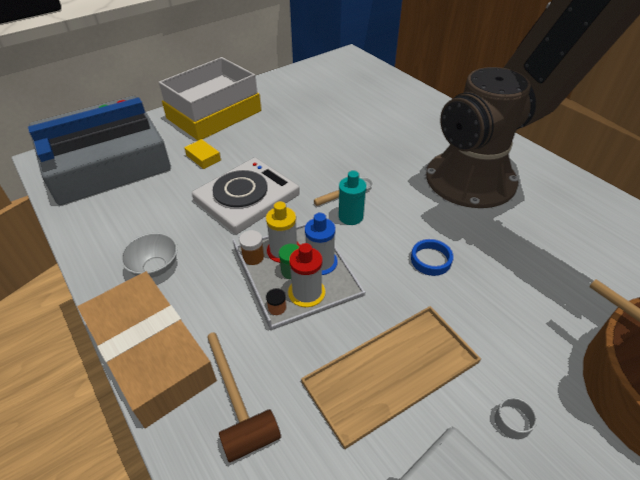

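View pics/top0.png

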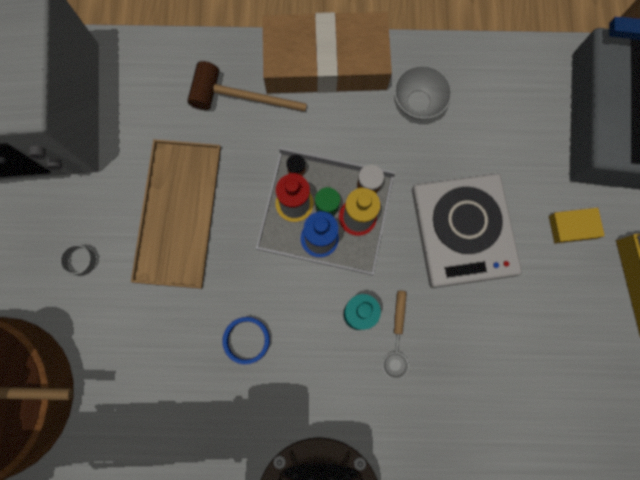

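Top view: red canister at (293,190) stands on the yellow coaster, blue (321,230) on blue, and yellow (361,205) on red. The green jar is at (328,200), white (371,177), the tray around (177,213) and the scale pan at (467,220). The turquoise decoy is at (362,311); it has no coaster, so I leave it alone. Next I enlarge.

```bash
python3 - <<'E'
import cv2
t=cv2.imread("pics/top0.png");s=cv2.imread("pics/scene0.png")
cv2.imwrite("pics/topc.png",cv2.resize(t[147:277,250:400],None,fx=5,fy=4.6 if 0 else 4.5,interpolation=cv2.INTER_CUBIC)) if 0 else cv2.imwrite("pics/topc.png",cv2.resize(t[147:267,250:400],None,fx=5,fy=5,interpolation=cv2.INTER_CUBIC))
cv2.imwrite("pics/scc.png",cv2.resize(s[200:320,230:370],None,fx=5,fy=5,interpolation=cv2.INTER_CUBIC))
E
```

```text
(no output)
```

View pics/topc.png

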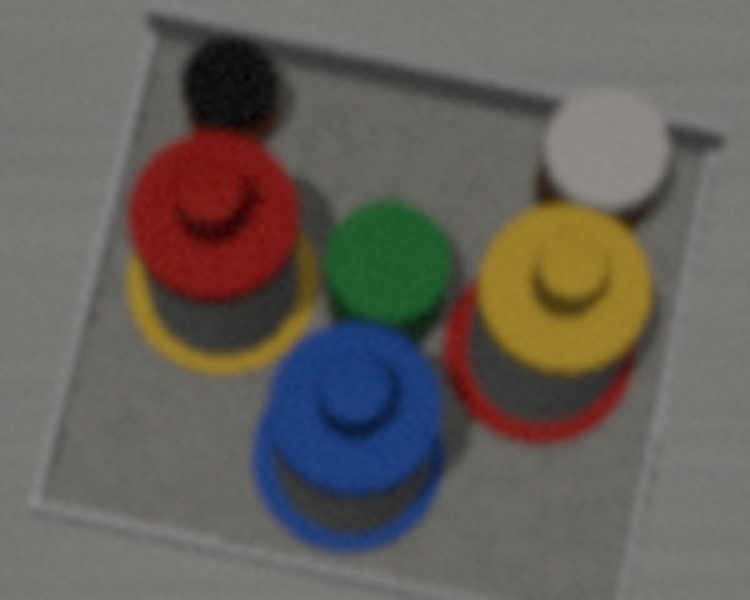

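View pics/scc.png

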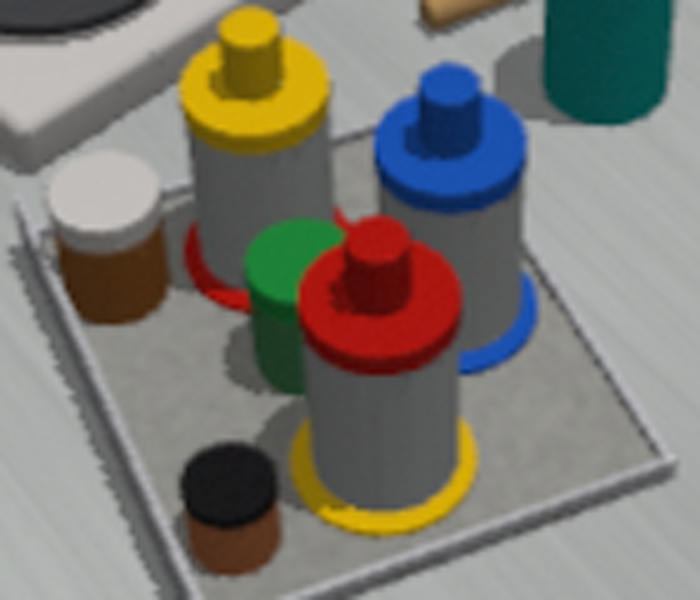

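Crop readings (crop px):

| Item | Top crop | Scene crop |
|---|---|---|
| Red knob | (211,190) | (379,238) |
| Blue knob | (356,388) | (450,84) |
| Yellow knob | (571,272) | (251,28) |
| Green lid | (388,262) | (301,260) |
| White lid | (606,150) | (104,188) |

Coasters are yellow (223,280), red (540,347) and blue (348,456) in the top crop. The yellow canister meant is the one in the bay on the red coaster. The turquoise one outside it is the look-alike.

```bash
cat > geo.py <<'E'
import numpy as np,cv2
from plant import *
def P(c): return c["mtx"]@np.c_[c["R"],c["t"]]
def tri(cs,ct,ps,pt):
    X=cv2.triangulatePoints(P(cs),P(ct),np.float64(ps).reshape(2,1),np.float64(pt).reshape(2,1)).ravel();return X[:3]/X[3]
def atz(c,p,z):
    d=c["R"].T@np.linalg.inv(c["mtx"])@[p[0],p[1],1];o=-c["R"].T@c["t"];return o+d*(z-o[2])/d[2]
E
python3 - <<'E'
from geo import *
np.set_printoptions(precision=4,suppress=True)
T=capture("top");S=capture("scene")
ft=lambda p:((p[0]+.5)/5-.5+250,(p[1]+.5)/5-.5+147)
fs=lambda p:((p[0]+.5)/5-.5+230,(p[1]+.5)/5-.5+200)
for n,t,s,z in[("red",(211,190),(379,238),.141),("blue",(356,388),(450,84),.141),("yel",(571,272),(251,28),.141),("green",(388,262),(301,260),.068),("white",(606,150),(104,188),.068)]:
    print(n,tri(S,T,fs(s),ft(t)),"top@z",atz(T,ft(t),z),"sc@z",atz(S,fs(s),z))
for n,t in[("redlid",(213,215)),("bluelid",(356,408)),("yellid",(566,288))]: print(n,atz(T,ft(t),.109))
c={}
for n,t in[("cY",(223,280)),("cR",(540,347)),("cB",(348,456))]: c[n]=atz(T,ft(t),.009);print(n,c[n])
print("coaster cY scene",atz(S,fs((384,463)),.009))
print("dists",[np.linalg.norm(c[a]-c[b]) for a,b in(("cY","cB"),("cR","cB"),("cY","cR"))])
print("pan",tri(S,T,(239.5,188),(467.5,219.5)),atz(T,(467.5,219.5),.045),atz(S,(239.5,188),.045))
tc=[(154,141.5),(221,146),(203,288),(133,284)];sc=[(346,442),(303,380),(430,309),(480,358)]
for t in tc:print("trayT",atz(T,t,.014))
for t in sc:print("trayS",atz(S,t,.014))
# rim corners of the bay
print("bay",[atz(T,ft(p),.018)[:2] for p in((35,502),(150,20),(718,140))])
E
```

```text
red [0.5666 0.0577 0.1371] top@z [0.5652 0.0577 0.141 ] sc@z [0.5688 0.0605 0.141 ]
blue [0.495  0.0045 0.1371] top@z [0.4938 0.0048 0.141 ] sc@z [0.4977 0.0075 0.141 ]
yel [ 0.54   -0.0721  0.1355] top@z [ 0.5373 -0.0706  0.141 ] sc@z [ 0.544  -0.0682  0.141 ]
green [ 0.5623 -0.0081  0.0642] top@z [ 0.5604 -0.0073  0.068 ] sc@z [ 0.5647 -0.0061  0.068 ]
white [ 0.6084 -0.0921  0.0658] top@z [ 0.607  -0.0913  0.068 ] sc@z [ 0.6099 -0.091   0.068 ]
redlid [0.5656 0.0583 0.109 ]
bluelid [0.4937 0.0044 0.109 ]
yellid [ 0.5402 -0.0719  0.109 ]
cY [0.5683 0.0586 0.009 ]
cR [ 0.5425 -0.0707  0.009 ]
cB [0.496  0.0064 0.009 ]
coaster cY scene [0.5724 0.0629 0.009 ]
dists [np.float64(0.08913578048561373), np.float64(0.09009472269215078), np.float64(0.1318551782814546)]
pan [ 0.5329 -0.2851  0.037 ] [ 0.5306 -0.2824  0.045 ] [ 0.5371 -0.2764  0.045 ]
trayT [0.6928 0.3531 0.014 ]
trayT [0.6855 0.2134 0.014 ]
trayT [0.3903 0.2328 0.014 ]
trayT [0.3956 0.3708 0.014 ]
trayS [0.6957 0.3533 0.014 ]
trayS [0.6909 0.2237 0.014 ]
trayS [0.3993 0.2453 0.014 ]
trayS [0.404  0.3767 0.014 ]
bay [array([0.4732, 0.1304]), array([0.6761, 0.0912]), array([ 0.6287, -0.1426])]
```

The layout checks out: coasters are 89, 90 and 132 mm apart, and heights agree within 5 mm. Red is at about (0.567,0.059), blue (0.4955,0.0055), yellow (0.540,-0.071), green (0.5625,-0.007), tray (0.544,0.296) at -3.4°, scale (0.534,-0.281). I move first to the red canister.

```bash
python3 -m inch '0 0 -0.15 -0.0224 0.6; 0 0 -0.15 -0.0224 0.6; 0.2 0.31 0 0 0.6; 0.2 0.31 0 0 0.6; 0.2 0.31 0 0 0.6; 0.2 0.31 0 0 0.6; 0.2 0.31 0 0 0.6; 0.2 0.31 0 0 0.6' 30
```

```text
time_s: 1.2
tcp_pos: [0.3679, 0.368, 0.2717]
eef_rot: [-180.0, -0.0, 0.1]
contact_force: [0.5, 0.1, 0.1]
gripper_width: 0.0524
gripper_force: 0.0
```

```bash
python3 -m inch '0.19 0.295 0 0 0.6; 0.19 0.295 0 0 0.6; 0.19 0.295 0 0 0.6; 0.19 0.295 0 0 0.6; 0.19 0.295 0 0 0.6; 0.19 0.295 0 0 0.6; 0.19 0.29 0 0 0.6; 0 0 0 0 0.6' ; python3 - <<'E'
from geo import *
T=capture("top");S=capture("scene");print(get_state()["tcp_pos"])
t=T["color"];s=S["color"]
a=cv2.resize(t[130:250,250:350],None,fx=4,fy=4,interpolation=cv2.INTER_CUBIC)
b=cv2.resize(s[180:300,260:360],None,fx=4,fy=4,interpolation=cv2.INTER_CUBIC)
cv2.imwrite("pics/a1.png",np.hstack([a,b]))
E
```

```text
time_s: 2.2
tcp_pos: [0.568, 0.0579, 0.2708]
eef_rot: [180.0, 0.1, -0.2]
contact_force: [-0.2, -0.4, 0.1]
gripper_width: 0.0525
gripper_force: 0.0
[0.56689169 0.06015165 0.27108737]
```

View pics/a1.png

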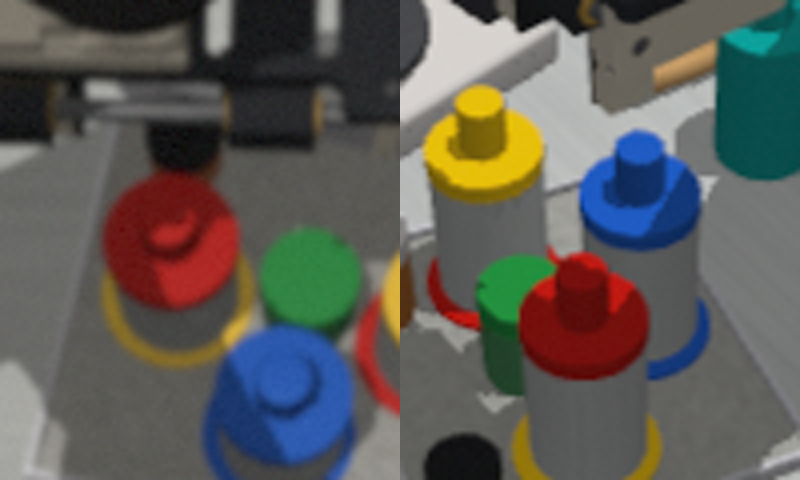

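The gripper hangs over the red knob (crop about (172,230)) with nothing displaced. Descend and grip.

```bash
python3 -m inch '0 0 0.15 0 0.6; 0 0 0.2 0 0.6; 0 0 0.2 0 0.6; 0 0 0.2 0 0.6; 0 0 0.15 0 0.6; 0 0 0.1 0 0.6; 0 0 0.04 0 0.6; 0 0 0 0 0.6' ; python3 -m inch '0 0 0 0 0;0 0 0 0 0;0 0 0 0 0;0 0 0 0 0;0 0 0 0 0;0 0 0 0 0;0 0 0 0 0;0 0 0 0 0' 30
```

```text
time_s: 3.3
tcp_pos: [0.5671, 0.0611, 0.1158]
eef_rot: [180.0, -0.0, 0.1]
contact_force: [0.4, -0.5, -0.0]
gripper_width: 0.0523
gripper_force: 0.0
time_s: 4.3
tcp_pos: [0.5671, 0.0608, 0.1158]
eef_rot: [180.0, -0.0, 0.0]
contact_force: [-0.2, -1.5, 4.6]
gripper_width: 0.025
gripper_force: 30.0
```

```bash
python3 -m inch '0 0 -0.03 0 0; 0 0 -0.07 0 0; 0 0 -0.11 0 0; 0 0 -0.12 0 0; 0 0 -0.11 0 0; 0 0 -0.06 0 0; 0 0 -0.033 0 0; 0 0 0 0 0' ; python3 -m inch '0.03 -0.1 0 0 0; 0.06 -0.2 0 0 0;0.07 -0.27 0 0 0;0.08 -0.3 0 0 0;0.07 -0.28 0 0 0;0.06 -0.22 0 0 0;0.04 -0.17 0 0 0; 0 0 0 0 0'; python3 -m inch '0 0 0.06 0 0; 0 0 0.13 0 0; 0 0 0.14 0 0; 0 0 0.12 0 0; 0 0 0.06 0 0; 0 0 0.035 0 0; 0 0 0.015 0 0; 0 0 0 0 0'
```

```text
time_s: 5.3
tcp_pos: [0.5669, 0.0608, 0.1955]
eef_rot: [-180.0, -0.0, 0.0]
contact_force: [-0.4, 0.0, -2.9]
gripper_width: 0.025
gripper_force: 30.0
time_s: 6.3
tcp_pos: [0.6281, 0.2943, 0.1937]
eef_rot: [179.9, 0.1, 0.2]
contact_force: [-0.2, -0.8, -2.9]
gripper_width: 0.0252
gripper_force: 30.0
time_s: 7.3
tcp_pos: [0.6285, 0.292, 0.1119]
eef_rot: [-180.0, -0.0, 0.0]
contact_force: [0.4, -0.2, -1.8]
gripper_width: 0.0252
gripper_force: 30.0
```

```bash
python3 - <<'E'
from geo import *
T=capture("top");S=capture("scene");print(get_state()["tcp_pos"],get_state()["contact_force"])
t=T["color"];s=S["color"]
a=cv2.resize(t[110:310,120:380],None,fx=1.5,fy=1.5,interpolation=cv2.INTER_CUBIC)
b=cv2.resize(s[200:400,230:490],None,fx=1.5,fy=1.5,interpolation=cv2.INTER_CUBIC)
cv2.imwrite("pics/a2.png",np.hstack([a,b]))
E
```

```text
[0.6285924  0.29205225 0.11213186] [ 0.10280464  0.60975774 -2.59021952]
```

View pics/a2.png

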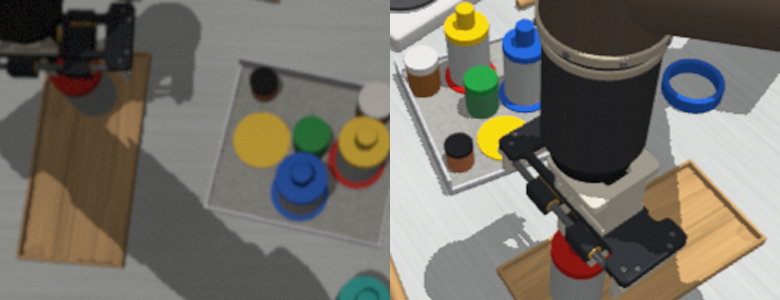

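The red canister sits in the far end of the tray, about (75,75) in the left crop, and the yellow coaster at (262,140) is now bare. Lower 1.5 mm, release, and go to blue.

```bash
python3 -m inch '0 0 0.01 0 0; 0 0 0 0 0; 0 0 0 0 0; 0 0 0 0 0.6; 0 0 0 0 0.6; 0 0 0 0 0.6; 0 0 -0.1 0 0.6; 0 0 -0.3 0 0.6' ; python3 -m inch '-0.05 0.15 -0.05 0 0.6; -0.15 0.3 0 0 0.6; -0.15 0.33 0 0 0.6; -0.15 0.33 0 0 0.6; -0.15 0.33 0 0 0.6; -0.13 0.28 0 0 0.6; -0.1 0.19 0 0 0.6; 0 0 0 0 0.6'; python3 - <<'E'
from geo import *
T=capture("top");S=capture("scene");print(get_state()["tcp_pos"])
def cen(c,lo,hi,box):
    x0,y0,x1,y1=box;h=cv2.cvtColor(c["color"][y0:y1,x0:x1],cv2.COLOR_BGR2HSV);m=cv2.inRange(h,lo,hi)
    n,l,st,ce=cv2.connectedComponentsWithStats(m);i=1+st[1:,4].argmax()
    k=max(cv2.findContours((l==i).astype('u1'),0,1)[0],key=len);e=cv2.fitEllipse(cv2.convexHull(k));return np.array(e[0])+[x0,y0],e[1],st[i,4]
for c,b in((T,(270,170,325,225)),(S,(285,270,330,310))):
    r=cen(c,(20,90,50),(35,255,255),b);print(r,atz(c,r[0],.009))
    cv2.imwrite("pics/x.png",c["color"][b[1]:b[3],b[0]:b[2]])
r=[cen(c,(0,110,40),(8,255,255),b) for c,b in((T,(130,130,230,200)),(S,(300,320,460,450)))];print(r)
E
```

```text
time_s: 8.4
tcp_pos: [0.6271, 0.2911, 0.1688]
eef_rot: [179.8, 0.2, 0.0]
contact_force: [0.4, 0.7, -0.1]
gripper_width: 0.0521
gripper_force: 0.0
time_s: 9.4
tcp_pos: [0.4952, 0.0033, 0.1784]
eef_rot: [-180.0, -0.1, -0.1]
contact_force: [0.5, 0.2, 0.0]
gripper_width: 0.0528
gripper_force: 0.0
[0.49666527 0.00493925 0.17829134]Traceback (most recent call last):
  File "<stdin>", line 8, in <module>
  File "<stdin>", line 5, in cen
ValueError: attempt to get argmax of an empty sequence
```

```bash
python3 -m inch '0 0 0.1 0 0.6; 0 0 0.13 0 0.6; 0 0 0.1 0 0.6; 0 0 0.06 0 0.6; 0 0 0.03 0 0.6; 0 0 0 0 0.6; 0 0 0 0 0.6; 0 0 0 0 0' ; python3 -m inch '0 0 0 0 0;0 0 0 0 0;0 0 0 0 0;0 0 0 0 0;0 0 0 0 0;0 0 0 0 0;0 0 -0.03 0 0;0 0 -0.07 0 0' 30;  python3 -m inch '0 0 -0.13 0 0; 0 0 -0.13 0 0; 0 0 -0.09 0 0; 0 0 -0.05 0 0; 0 0 -0.03 0 0;0 0 0 0 0;0 0 0 0 0;0 0 0 0 0'
```

```text
time_s: 10.5
tcp_pos: [0.4968, 0.0053, 0.115]
eef_rot: [-180.0, -0.1, 0.0]
contact_force: [-0.1, -0.7, 0.2]
gripper_width: 0.0472
gripper_force: 0.0
time_s: 11.5
tcp_pos: [0.4958, 0.0049, 0.1293]
eef_rot: [180.0, 0.1, 0.0]
contact_force: [0.4, 1.3, -2.5]
gripper_width: 0.0252
gripper_force: 30.0
time_s: 12.5
tcp_pos: [0.4963, 0.0052, 0.1936]
eef_rot: [180.0, 0.0, 0.0]
contact_force: [-0.3, -0.1, -2.7]
gripper_width: 0.0256
gripper_force: 30.0
```

```bash
python3 -m inch '-0.02 -0.13 0 0 0; -0.04 -0.26 0 0 0;-0.05 -0.35 0 0 0;-0.05 -0.38 0 0 0;-0.045 -0.36 0 0 0;-0.025 -0.3 0 0 0;-0.015 -0.193 0 0 0; 0 0 0 0 0'; python3 -m inch '0 0 0.06 0 0; 0 0 0.13 0 0; 0 0 0.14 0 0; 0 0 0.12 0 0; 0 0 0.06 0 0; 0 0 0.035 0 0; 0 0 0.015 0 0; 0 0 0 0 0'; python3 -m inch '0 0 0.007 0 0; 0 0 0 0 0; 0 0 0 0 0; 0 0 0 0 0.6; 0 0 0 0 0.6; 0 0 0 0 0.6; 0 0 -0.1 0 0.6; 0 0 -0.35 0 0.6'
```

```text
time_s: 13.5
tcp_pos: [0.4592, 0.3031, 0.1934]
eef_rot: [180.0, 0.0, 0.2]
contact_force: [-0.8, -0.1, -1.7]
gripper_width: 0.0253
gripper_force: 30.0
time_s: 14.5
tcp_pos: [0.4597, 0.3013, 0.1103]
eef_rot: [-180.0, -0.0, 0.0]
contact_force: [0.1, 0.8, -2.4]
gripper_width: 0.0254
gripper_force: 30.0
time_s: 15.5
tcp_pos: [0.4584, 0.2998, 0.1755]
eef_rot: [179.7, 0.2, 0.0]
contact_force: [0.4, 0.1, 0.2]
gripper_width: 0.0521
gripper_force: 0.0
```

```bash
python3 - <<'E'
from geo import *
T=capture("top");S=capture("scene");print(get_state()["tcp_pos"])
cv2.imwrite("pics/t3.png",T["color"]);cv2.imwrite("pics/s3.png",S["color"])
a=cv2.resize(T["color"][110:310,120:380],None,fx=1.5,fy=1.5,interpolation=cv2.INTER_CUBIC)
b=cv2.resize(S["color"][200:400,230:490],None,fx=1.5,fy=1.5,interpolation=cv2.INTER_CUBIC)
cv2.imwrite("pics/a3.png",np.hstack([a,b]))
E
python3 -m inch '0.03 0.15 0 0 0.6; 0.07 0.35 0 0 0.6; 0.085 0.4 0 0 0.6; 0.085 0.4 0 0 0.6; 0.085 0.4 0 0 0.6; 0.085 0.37 0 0 0.6; 0.06 0.26 0 0 0.6; 0.04 0.15 0 0 0.6'; python3 -m inch '0 0 0 0 0.6; 0 0 0 0 0.6;0 0 0 0 0.6;0 0 0 0 0.6;0 0 0 0 0.6;0 0 0 0 0.6;0 0 0 0 0.6;0 0 0 0 0.6'
```

```text
[0.46225904 0.30346936 0.18300591]
time_s: 16.6
tcp_pos: [0.54, -0.0737, 0.1763]
eef_rot: [180.0, 0.1, -0.1]
contact_force: [0.2, 0.3, 0.1]
gripper_width: 0.0526
gripper_force: 0.0
time_s: 17.6
tcp_pos: [0.5408, -0.0708, 0.1764]
eef_rot: [-180.0, 0.0, 0.0]
contact_force: [-0.2, 0.3, 0.3]
gripper_width: 0.0527
gripper_force: 0.0
```

View pics/a3.png

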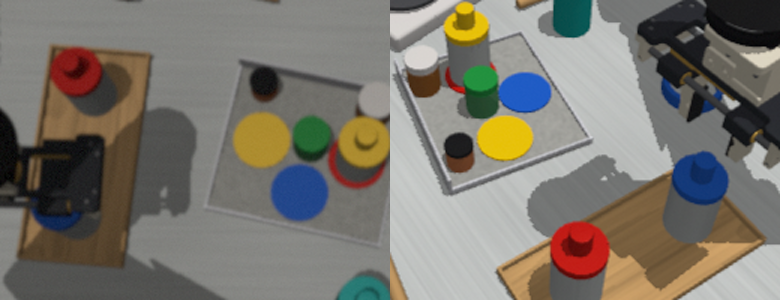

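Red and blue both stand upright in the tray, at scene crop (578,262) and (698,195), and the coasters are bare. Now yellow.

```bash
python3 -m inch '0 0 0.1 0 0.6; 0 0 0.12 0 0.6; 0 0 0.1 0 0.6; 0 0 0.06 0 0.6; 0 0 0.03 0 0.6; 0 0 0 0 0.6; 0 0 0 0 0.6; 0 0 0 0 0' ; python3 -m inch '0 0 0 0 0;0 0 0 0 0;0 0 0 0 0;0 0 0 0 0;0 0 0 0 0;0 0 0 0 0;0 0 -0.03 0 0;0 0 -0.07 0 0' 30;  python3 -m inch '0 0 -0.13 0 0; 0 0 -0.13 0 0; 0 0 -0.12 0 0; 0 0 -0.06 0 0; 0 0 -0.03 0 0;0 0 0 0 0;0 0 0 0 0;0 0 0 0 0'; python3 - <<'E'
from geo import *
np.set_printoptions(precision=4,suppress=True)
T=capture("top");S=capture("scene")
T["color"]=cv2.imread("pics/t3.png");S["color"]=cv2.imread("pics/s3.png")
def cen(c,lo,hi,box):
    x0,y0,x1,y1=box;h=cv2.cvtColor(c["color"][y0:y1,x0:x1],cv2.COLOR_BGR2HSV);m=cv2.inRange(h,lo,hi)
    n,l,st,ce=cv2.connectedComponentsWithStats(m);i=1+st[1:,4].argmax()
    k=max(cv2.findContours((l==i).astype('u1'),0,1)[0],key=len);e=cv2.fitEllipse(cv2.convexHull(k));return np.array(e[0])+[x0,y0],e[1]
Y=((18,80,40),(38,255,255));B=((100,80,40),(130,255,255))
for n,col,bt,bs in(("Y",Y,(270,180,320,225),(285,270,330,312)),("B",B,(295,215,345,262),(300,245,345,278))):
    t=cen(T,*col,bt);s=cen(S,*col,bs);print(n,t,s,tri(S,T,s[0],t[0]),atz(T,t[0],.009),atz(S,s[0],.009))
E
```

```text
time_s: 18.6
tcp_pos: [0.5411, -0.0707, 0.1155]
eef_rot: [-180.0, -0.1, 0.0]
contact_force: [0.0, 0.1, 0.7]
gripper_width: 0.0473
gripper_force: 0.0
time_s: 19.6
tcp_pos: [0.5399, -0.0707, 0.1295]
eef_rot: [-180.0, 0.1, 0.0]
contact_force: [0.2, 0.5, -3.1]
gripper_width: 0.0255
gripper_force: 30.0
time_s: 20.6
tcp_pos: [0.5405, -0.0708, 0.1999]
eef_rot: [180.0, 0.1, 0.0]
contact_force: [0.2, -0.9, -3.3]
gripper_width: 0.0255
gripper_force: 30.0
Y (array([294.0429, 202.9045]), (38.07160186767578, 38.784847259521484)) (array([306.2614, 291.6668]), (30.671323776245117, 37.792057037353516)) [0.5694 0.0588 0.004 ] [0.5676 0.0589 0.009 ] [0.5719 0.0616 0.009 ]
B (array([319.1899, 237.8911]), (37.791748046875, 38.457767486572266)) (array([319.43  , 261.0867]), (27.055831909179688, 35.613365173339844)) [0.4972 0.006  0.0042] [0.4958 0.0064 0.009 ] [0.5001 0.0088 0.009 ]
```

```bash
python3 -m inch '0.003 -0.1 0 0 0; 0.003 -0.22 0 0 0;0.003 -0.34 0 0 0;0.004 -0.38 0 0 0;0.003 -0.39 0 0 0;0.003 -0.38 0 0 0;0.002 -0.34 0 0 0; 0.002 -0.2 0 0 0'; python3 -m inch '0 -0.09 0 0 0; 0 0 0 0 0; 0 0 0.06 0 0; 0 0 0.13 0 0; 0 0 0.14 0 0; 0 0 0.12 0 0; 0 0 0.07 0 0; 0 0 0.04 0 0'; python3 -m inch '0 0 0.03 0 0; 0 0 0.014 0 0; 0 0 0 0 0; 0 0 0 0 0; 0 0 0 0 0.6; 0 0 0 0 0.6; 0 0 0 0 0.6; 0 0 -0.1 0 0.6'
```

```text
time_s: 21.7
tcp_pos: [0.5435, 0.2848, 0.2002]
eef_rot: [-180.0, 0.0, 0.2]
contact_force: [0.6, 0.5, -4.5]
gripper_width: 0.0253
gripper_force: 30.0
time_s: 22.7
tcp_pos: [0.5441, 0.2944, 0.116]
eef_rot: [180.0, 0.0, -0.0]
contact_force: [-0.0, -0.1, -4.2]
gripper_width: 0.0253
gripper_force: 30.0
time_s: 23.7
tcp_pos: [0.5435, 0.2947, 0.1245]
eef_rot: [179.9, 0.1, 0.0]
contact_force: [0.3, 0.4, 0.1]
gripper_width: 0.052
gripper_force: 0.0
```

```bash
python3 -m inch '0 0 -0.15 0 0.6; 0 0 -0.2 0 0.6; 0 0 -0.2 0 0.6; 0 0 -0.1 0 1; 0 0 0 0 1; 0 0 0 0 1; 0 0 0 0 1; 0 0 0 0 1'; python3 - <<'E'
from geo import *
np.set_printoptions(precision=4,suppress=True)
T=capture("top");S=capture("scene");print(get_state()["tcp_pos"])
def cen(c,lo,hi,box):
    x0,y0,x1,y1=box;h=cv2.cvtColor(c["color"][y0:y1,x0:x1],cv2.COLOR_BGR2HSV);m=cv2.inRange(h,lo,hi)
    n,l,st,ce=cv2.connectedComponentsWithStats(m);i=1+st[1:,4].argmax()
    k=max(cv2.findContours((l==i).astype('u1'),0,1)[0],key=len);e=cv2.fitEllipse(cv2.convexHull(k));return np.array(e[0])+[x0,y0],e[1]
R=((0,100,40),(8,255,255))
t=cen(T,*R,(335,195,385,240));s=cen(S,*R,(262,235,305,265));print(t,s,tri(S,T,s[0],t[0]),atz(T,t[0],.009),atz(S,s[0],.009))
a=cv2.resize(T["color"][150:270,255:400],None,fx=2.75,fy=4,interpolation=cv2.INTER_CUBIC) if 0 else cv2.resize(T["color"][150:270,270:390],None,fx=4,fy=4,interpolation=cv2.INTER_CUBIC)
b=cv2.resize(S["color"][210:410,230:365],None,fx=2.4,fy=2.4,interpolation=cv2.INTER_CUBIC) if 0 else cv2.resize(S["color"][230:310,240:320],None,fx=4,fy=4,interpolation=cv2.INTER_CUBIC)
b=np.vstack([b,cv2.resize(S["color"][290:450,280:600],(320,160))])
cv2.imwrite("pics/a4.png",np.hstack([a,b]))
E
```

```text
time_s: 24.7
tcp_pos: [0.5438, 0.295, 0.2215]
eef_rot: [179.9, 0.1, 0.0]
contact_force: [-0.4, 0.2, -0.1]
gripper_width: 0.0875
gripper_force: 0.0
[0.5439 0.2952 0.2218]
(array([357.2856, 216.5938]), (37.001949310302734, 38.39899826049805)) (array([283.3355, 249.4544]), (25.675289154052734, 34.21026611328125)) [ 0.5429 -0.0709  0.0043] [ 0.5413 -0.0701  0.009 ] [ 0.5455 -0.0677  0.009 ]
```

View pics/a4.png

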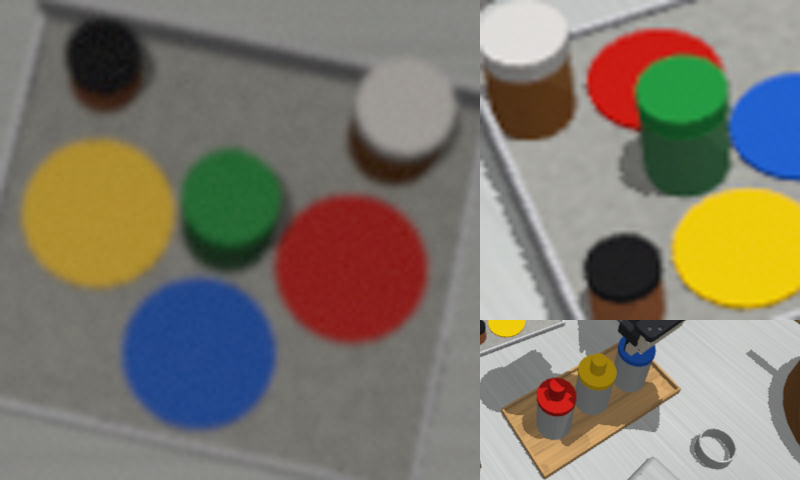

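All three canisters stand in the tray. The bay is clear, with the green lid at (231,196) in the left crop and white untouched at (405,108). Green works out at about (0.5625,-0.006) from both views and the coaster geometry. Now fetch the jar.

```bash
python3 -m inch '0.01 0.15 0 0 0.85; 0.02 0.3 0 0 0.85; 0.02 0.35 0 0 0.85; 0.02 0.37 0 0 0.85; 0.02 0.36 0 0 0.85; 0.02 0.29 0 0 0.85; 0.014 0.188 0 0 0.85; 0 0 0 0 0.85'; python3 -m inch '0 0 0.15 0 0.85; 0 0 0.25 0 0.85; 0 0 0.25 0 0.85; 0 0 0.2 0 0.85; 0 0 0.2 0 0.85; 0 0 0.15 0 0.85; 0 0 0.08 0 0.85; 0 0 0.025 0 0.85'; python3 -m inch '0 0 0 0 0.85; 0 0 0 0 0; 0 0 0 0 0; 0 0 0 0 0; 0 0 0 0 0; 0 0 0 0 0; 0 0 0 0 0; 0 0 0 0 0' 25
```

```text
time_s: 25.8
tcp_pos: [0.5623, -0.0085, 0.2224]
eef_rot: [180.0, 0.0, -0.1]
contact_force: [-0.1, -0.4, -0.2]
gripper_width: 0.0747
gripper_force: 0.0
time_s: 26.8
tcp_pos: [0.5627, -0.0058, 0.0263]
eef_rot: [180.0, 0.0, 0.1]
contact_force: [-0.0, -0.4, 0.5]
gripper_width: 0.0746
gripper_force: 0.0
time_s: 27.8
tcp_pos: [0.563, -0.006, 0.0269]
eef_rot: [180.0, -0.0, 0.0]
contact_force: [-1.0, -0.8, 5.5]
gripper_width: 0.0484
gripper_force: 25.0
```

```bash
python3 -m inch '0 0 -0.03 0 0; 0 0 -0.07 0 0; 0 0 -0.12 0 0; 0 0 -0.15 0 0; 0 0 -0.14 0 0; 0 0 -0.1 0 0; 0 0 -0.057 0 0; 0 0 0 0 0'; python3 -m inch '-0.01 0.1 0 0 0; -0.02 0.2 0 0 0; -0.03 0.27 0 0 0; -0.035 0.32 0 0 0; -0.035 0.32 0 0 0; -0.03 0.29 0 0 0; -0.025 0.22 0 0 0; -0.012 0.107 0 0 0'; python3 -m inch '0 0 0 0 0; 0 0 0.06 0 0; 0 0 0.11 0 0; 0 0 0.1 0 0; 0 0 0.06 0 0; 0 0 0.03 0 0; 0 0 0.02 0 0; 0 0 0 0 0'; python3 - <<'E'
from geo import *
T=capture("top");S=capture("scene");print(get_state()["tcp_pos"],get_state()["contact_force"])
a=cv2.resize(T["color"][160:300,400:530],None,fx=3,fy=3,interpolation=cv2.INTER_CUBIC)
b=cv2.resize(S["color"][110:250,180:310],None,fx=3,fy=3,interpolation=cv2.INTER_CUBIC)
cv2.imwrite("pics/a5.png",np.hstack([a,b]))
E
```

```text
time_s: 28.8
tcp_pos: [0.5629, -0.0059, 0.127]
eef_rot: [-180.0, -0.0, 0.0]
contact_force: [0.1, 0.1, -2.6]
gripper_width: 0.0484
gripper_force: 25.0
time_s: 29.8
tcp_pos: [0.5321, -0.2821, 0.1255]
eef_rot: [-180.0, 0.1, -0.1]
contact_force: [-0.3, 0.5, -1.9]
gripper_width: 0.0485
gripper_force: 25.0
time_s: 30.8
tcp_pos: [0.5336, -0.2801, 0.0698]
eef_rot: [180.0, -0.0, 0.0]
contact_force: [-0.1, 0.2, -1.8]
gripper_width: 0.0482
gripper_force: 25.0
[ 0.53373283 -0.28013496  0.07008894] [ 0.2496295   0.60994232 -1.78200052]
```

View pics/a5.png

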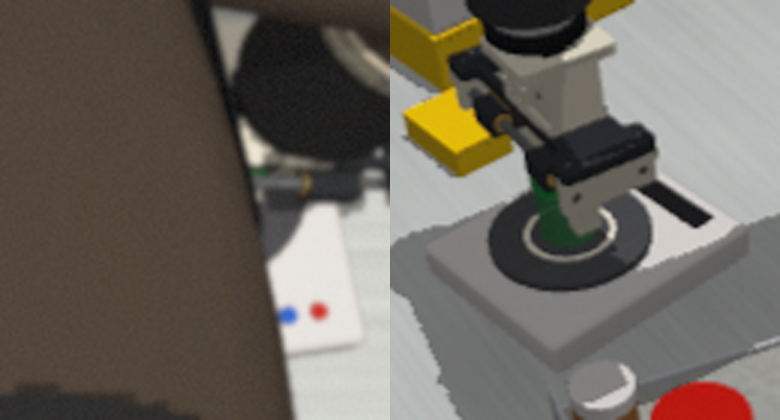

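The jar hangs just above the pan, its base inside the white ring at about (565,230) against the ring's (570,228). Lower gently.

```bash
python3 -m inch '0 0 0.007 0 0; 0 0 0.007 0 0; 0 0 0.005 0 0; 0 0 0.005 0 0; 0 0 0 0 0; 0 0 0 0 0; 0 0 0 0 0; 0 0 0 0 0'
```

```text
time_s: 31.9
tcp_pos: [0.5335, -0.28, 0.066]
eef_rot: [-180.0, 0.0, 0.0]
contact_force: [1.3, 0.5, -2.6]
gripper_width: 0.048
gripper_force: 25.0
```

```bash
python3 -m inch '0 0 0.005 0 0; 0 0 0.004 0 0; 0 0 0.003 0 0; 0 0 0 0 0; 0 0 0 0 0; 0 0 0 0 0; 0 0 0 0 0; 0 0 0 0 0'
```

```text
time_s: 32.9
tcp_pos: [0.5337, -0.2802, 0.0659]
eef_rot: [180.0, -0.1, 0.1]
contact_force: [-3.3, 1.7, 11.0]
gripper_width: 0.0483
gripper_force: 25.0
```

Contact confirmed at about 11 N. Release, rise and look.

```bash
python3 -m inch '0 0 -0.003 0 0; 0 0 0 0 0.85; 0 0 0 0 0.85; 0 0 0 0 0.85; 0 0 0 0 0.85; 0 0 -0.03 0 0.85; 0 0 -0.1 0 0.85; 0 0 -0.2 0 0.85';python3 -m inch '0 0 -0.25 0 0.6; 0 0 -0.25 0 0.6; 0 -0.1 -0.15 0 0.6; 0 -0.3 0 0 0.6; 0.05 -0.35 0 0 0.6; 0.05 -0.35 0 0 0.6; 0.05 -0.35 0 0 0.6; 0.05 -0.3 0 0 0.6'; python3 -m inch '0 -0.3 0 0 0.6; 0 -0.35 0 0 0.6; 0 -0.35 0 0 0.6; 0 -0.35 0 0 0.6; 0 -0.35 0 0 0.6; 0 -0.25 0 0 0.6; 0 -0.15 0 0 0.6; 0 0 0 0 0.6'; python3 - <<'E'
from geo import *
T=capture("top");S=capture("scene")
a=cv2.resize(T["color"][160:300,400:530],None,fx=3,fy=3,interpolation=cv2.INTER_CUBIC)
b=cv2.resize(S["color"][110:250,180:310],None,fx=3,fy=3,interpolation=cv2.INTER_CUBIC)
cv2.imwrite("pics/a6.png",np.hstack([a,b]))
np.set_printoptions(precision=4,suppress=True)
def cen(c,lo,hi,box):
    x0,y0,x1,y1=box;h=cv2.cvtColor(c["color"][y0:y1,x0:x1],cv2.COLOR_BGR2HSV);m=cv2.inRange(h,lo,hi)
    n,l,st,ce=cv2.connectedComponentsWithStats(m);i=1+st[1:,4].argmax()
    k=max(cv2.findContours((l==i).astype('u1'),0,1)[0],key=len);e=cv2.fitEllipse(cv2.convexHull(k));return np.array(e[0])+[x0,y0],e[1]
# lids/knobs in the tray, both views
for n,c in(("Y",((18,80,40),(38,255,255))),("B",((100,80,40),(130,255,255))),("R",((0,100,40),(8,255,255)))):
    try:
        for C,b in((T,(110,120,235,300)),(S,(295,300,490,450))):
            e=cen(C,*c,b);print(n,e,atz(C,e[0],.104))
    except Exception as x:print(n,x)
E
```

```text
time_s: 33.9
tcp_pos: [0.5329, -0.2799, 0.1146]
eef_rot: [-180.0, 0.1, 0.0]
contact_force: [0.8, -0.3, 0.4]
gripper_width: 0.0743
gripper_force: 0.0
time_s: 34.9
tcp_pos: [0.5635, -0.0156, 0.2133]
eef_rot: [-180.0, -0.1, 0.1]
contact_force: [-0.1, -0.3, 1.1]
gripper_width: 0.0522
gripper_force: 0.0
time_s: 35.9
tcp_pos: [0.563, 0.2986, 0.2121]
eef_rot: [-180.0, -0.0, 0.1]
contact_force: [-0.6, -0.5, -0.9]
gripper_width: 0.0523
gripper_force: 0.0
Y (array([164.7799, 199.6271]), (36.11332321166992, 38.71586227416992)) [0.5435 0.2934 0.104 ]
Y (array([396.8153, 341.565 ]), (36.96779251098633, 39.91670227050781)) [0.5495 0.298  0.104 ]
B (array([158.1578, 245.9753]), (33.853519439697266, 35.93482971191406)) [0.4563 0.2988 0.104 ]
B (array([445.1849, 329.8451]), (9.225476264953613, 26.862606048583984)) [0.4679 0.3288 0.104 ]
R attempt to get argmax of an empty sequence
```

View pics/a6.png

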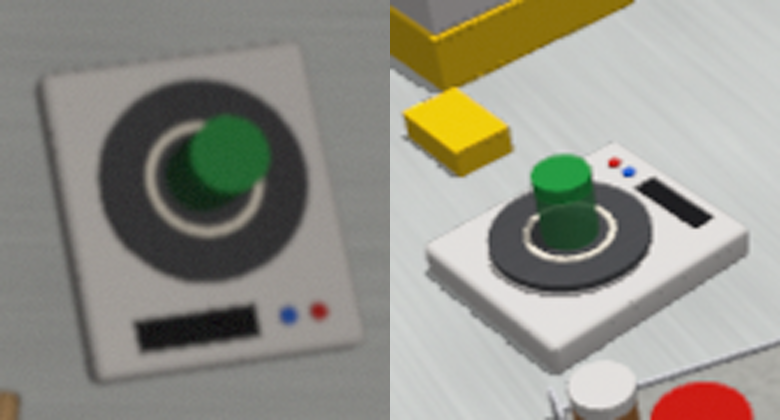

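The jar stands upright: top-view lid (230,153) against ring (205,178), scene lid (562,172) against ring (570,231). Next I check its offset numerically.

```bash
python3 - <<'E'
from geo import *
T=capture("top");S=capture("scene")
print(atz(T,(476.5,210.8),.107)-atz(T,(468.2,219.2),.045), atz(S,(237.2,167.2),.107)-atz(S,(239.8,186.8),.045))
E
```

```text
[0.00090262 0.00321397 0.062     ] [-0.00011662  0.00362285  0.062     ]
```

Offset is 3.5 mm, within tolerance. Now the canisters go back, red first, straight to its coaster at (0.5434,-0.069).

```bash
python3 -m inch '0.1 0.01 0 0 0.6; 0.17 0.02 0 0 0.6; 0.13 0.017 0 0 0.6; 0.037 0 0 0 0.6; 0 0 0.1 0 0.6; 0 0 0.18 0 0.6; 0 0 0.18 0 0.6; 0 0 0.12 0 0.6'; python3 -m inch '0 0 0.06 0 0.6; 0 0 0.03 0 0.6; 0 0 0 0 0.6; 0 0 0 0 0; 0 0 0 0 0; 0 0 0 0 0; 0 0 0 0 0; 0 0 0 0 0' 30; python3 -m inch '0 0 -0.03 0 0; 0 0 -0.07 0 0; 0 0 -0.13 0 0; 0 0 -0.13 0 0; 0 0 -0.12 0 0; 0 0 -0.08 0 0; 0 0 -0.04 0 0; 0 0 0 0 0'
```

```text
time_s: 37.1
tcp_pos: [0.6274, 0.29, 0.1226]
eef_rot: [179.9, 0.1, 0.0]
contact_force: [0.2, 0.3, -0.3]
gripper_width: 0.0525
gripper_force: 0.0
time_s: 38.1
tcp_pos: [0.6288, 0.2907, 0.1115]
eef_rot: [-180.0, -0.0, 0.0]
contact_force: [-0.2, 1.1, 2.2]
gripper_width: 0.0252
gripper_force: 30.0
time_s: 39.1
tcp_pos: [0.6286, 0.2905, 0.2013]
eef_rot: [-180.0, -0.0, 0.0]
contact_force: [0.2, 0.1, -4.4]
gripper_width: 0.025
gripper_force: 30.0
```

```bash
python3 -m inch '-0.02 0.1 0 0 0; -0.05 0.2 0 0 0; -0.08 0.3 0 0 0; -0.09 0.35 0 0 0; -0.09 0.37 0 0 0; -0.09 0.37 0 0 0; -0.08 0.34 0 0 0; -0.05 0.23 0 0 0'; python3 -m inch '-0.018 0.137 0 0 0; 0 0 0 0 0; 0 0 0.06 0 0; 0 0 0.13 0 0; 0 0 0.14 0 0; 0 0 0.12 0 0; 0 0 0.06 0 0; 0 0 0.035 0 0'; python3 -m inch '0 0 0.01 0 0; 0 0 0 0 0; 0 0 0 0 0; 0 0 0 0 0; 0 0 0 0 0; 0 0 0 0 0; 0 0 0 0 0; 0 0 0 0 0'
```

```text
time_s: 40.1
tcp_pos: [0.5446, -0.0512, 0.2009]
eef_rot: [180.0, 0.0, -0.0]
contact_force: [0.9, -0.5, -3.3]
gripper_width: 0.0251
gripper_force: 30.0
time_s: 41.1
tcp_pos: [0.5437, -0.0686, 0.1189]
eef_rot: [180.0, 0.0, 0.1]
contact_force: [1.1, 0.1, -2.4]
gripper_width: 0.0254
gripper_force: 30.0
time_s: 42.1
tcp_pos: [0.5437, -0.0691, 0.118]
eef_rot: [180.0, 0.0, 0.0]
contact_force: [-0.2, -0.0, -2.8]
gripper_width: 0.025
gripper_force: 30.0
```

```bash
python3 -m inch '0 0 0.007 0 0; 0 0 0.005 0 0; 0 0 0 0 0; 0 0 0 0 0.6; 0 0 0 0 0.6; 0 0 0 0 0.6; 0 0 -0.1 0 0.6; 0 0 -0.3 0 0.6'; python3 -m inch '-0.02 -0.1 -0.1 0 0.6; -0.05 -0.25 0 0 0.6; -0.09 -0.35 0 0 0.6; -0.09 -0.38 0 0 0.6; -0.09 -0.38 0 0 0.6; -0.09 -0.37 0 0 0.6; -0.08 -0.32 0 0 0.6; -0.04 -0.2 0 0 0.6'; python3 -m inch '-0.015 -0.11 0 0 0.6; 0 0 0 0 0.6; 0 0 0 0 0.6; 0 0 0 0 0.6; 0 0 0 0 0.6; 0 0 0 0 0.6; 0 0 0 0 0.6; 0 0 0 0 0.6';  python3 - <<'E'
from geo import *
T=capture("top");S=capture("scene")
a=cv2.resize(T["color"][150:270,270:390],None,fx=4,fy=4,interpolation=cv2.INTER_CUBIC)
b=cv2.resize(S["color"][200:320,240:320],None,fx=4,fy=4,interpolation=cv2.INTER_CUBIC)
cv2.imwrite("pics/a7.png",np.hstack([a,b]))
E
```

```text
time_s: 43.1
tcp_pos: [0.5423, -0.0693, 0.1757]
eef_rot: [180.0, 0.3, 0.0]
contact_force: [1.4, 0.1, 0.8]
gripper_width: 0.0521
gripper_force: 0.0
time_s: 44.1
tcp_pos: [0.4598, 0.2858, 0.1918]
eef_rot: [-180.0, -0.0, 0.2]
contact_force: [0.7, -0.5, 0.2]
gripper_width: 0.0528
gripper_force: 0.0
time_s: 45.1
tcp_pos: [0.4587, 0.2998, 0.1912]
eef_rot: [180.0, 0.0, 0.0]
contact_force: [-0.5, 0.1, -0.4]
gripper_width: 0.0526
gripper_force: 0.0
```

View pics/a7.png

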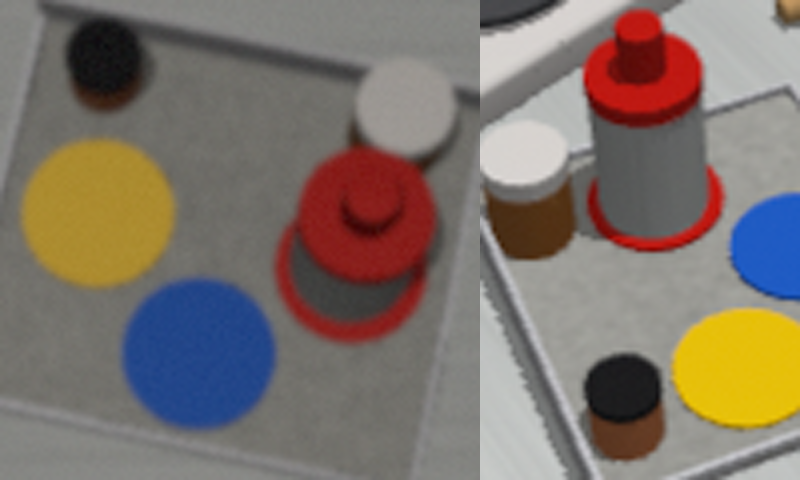

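Red stands centred on its red coaster: scene crop margins are about even either side of (655,215). Now blue.

```bash
python3 -m inch '0 0 0.1 0 0.6; 0 0 0.16 0 0.6; 0 0 0.14 0 0.6; 0 0 0.08 0 0.6; 0 0 0.04 0 0.6; 0 0 0.015 0 0.6; 0 0 0 0 0.6; 0 0 0 0 0'; python3 -m inch '0 0 0 0 0; 0 0 0 0 0; 0 0 0 0 0; 0 0 0 0 0; 0 0 0 0 0; 0 0 0 0 0; 0 0 -0.03 0 0; 0 0 -0.07 0 0' 30; python3 -m inch '0 0 -0.13 0 0; 0 0 -0.13 0 0; 0 0 -0.11 0 0; 0 0 -0.06 0 0; 0 0 -0.03 0 0; 0 0 0 0 0; 0 0 0 0 0; 0 0 0 0 0'
```

```text
time_s: 46.2
tcp_pos: [0.4589, 0.3001, 0.1115]
eef_rot: [-180.0, -0.0, 0.0]
contact_force: [-0.5, 0.0, -0.4]
gripper_width: 0.047
gripper_force: 0.0
time_s: 47.2
tcp_pos: [0.4581, 0.2991, 0.1256]
eef_rot: [179.9, 0.1, 0.0]
contact_force: [-0.3, -0.1, -2.6]
gripper_width: 0.0256
gripper_force: 30.0
time_s: 48.2
tcp_pos: [0.4585, 0.2996, 0.1944]
eef_rot: [180.0, 0.0, 0.0]
contact_force: [0.1, -0.3, -2.4]
gripper_width: 0.0252
gripper_force: 30.0
```

```bash
python3 -m inch '0.015 0.1 0 0 0; 0.03 0.2 0 0 0; 0.04 0.28 0 0 0; 0.045 0.32 0 0 0; 0.045 0.32 0 0 0; 0.04 0.3 0 0 0; 0.03 0.24 0 0 0; 0.018 0.137 0 0 0'; python3 -m inch '0 0.05 0 0 0; 0 0 0 0 0; 0 0 0.06 0 0; 0 0 0.12 0 0; 0 0 0.13 0 0; 0 0 0.11 0 0; 0 0 0.06 0 0; 0 0 0.03 0 0'; python3 -m inch '0 0 0.005 0 0; 0 0 0.005 0 0; 0 0 0 0 0; 0 0 0 0 0; 0 0 0 0 0; 0 0 0 0 0; 0 0 0 0 0; 0 0 0 0 0'
```

```text
time_s: 49.2
tcp_pos: [0.4978, 0.013, 0.1949]
eef_rot: [180.0, 0.0, -0.1]
contact_force: [0.2, 0.5, -3.1]
gripper_width: 0.0252
gripper_force: 30.0
time_s: 50.2
tcp_pos: [0.4982, 0.0082, 0.1179]
eef_rot: [180.0, 0.0, 0.1]
contact_force: [-0.2, 0.4, -2.5]
gripper_width: 0.0254
gripper_force: 30.0
time_s: 51.2
tcp_pos: [0.4983, 0.0078, 0.1169]
eef_rot: [180.0, 0.0, 0.0]
contact_force: [-0.5, 0.3, -3.2]
gripper_width: 0.0251
gripper_force: 30.0
```

```bash
python3 -m inch '0 0 0.005 0 0; 0 0 0 0 0; 0 0 0 0 0.6; 0 0 0 0 0.6; 0 0 0 0 0.6; 0 0 -0.1 0 0.6; 0 0 -0.25 0 0.6; 0 0 -0.15 0 0.6'; python3 -m inch '0.02 -0.12 0 0 0.6; 0.04 -0.25 0 0 0.6; 0.055 -0.35 0 0 0.6; 0.06 -0.38 0 0 0.6; 0.055 -0.36 0 0 0.6; 0.045 -0.28 0 0 0.6; 0.028 -0.173 0 0 0.6; 0 0 0 0 0.6'; python3 -m inch '0 0 0 0 0.6; 0 0 0.1 0 0.6; 0 0 0.16 0 0.6; 0 0 0.14 0 0.6; 0 0 0.08 0 0.6; 0 0 0.04 0 0.6; 0 0 0.005 0 0.6; 0 0 0 0 0.6'
```

```text
time_s: 52.2
tcp_pos: [0.4991, 0.0079, 0.194]
eef_rot: [-180.0, -0.1, 0.1]
contact_force: [0.7, -0.3, -0.5]
gripper_width: 0.0529
gripper_force: 0.0
time_s: 53.2
tcp_pos: [0.5433, 0.2964, 0.1904]
eef_rot: [180.0, 0.0, 0.1]
contact_force: [-1.1, -0.1, -0.2]
gripper_width: 0.0526
gripper_force: 0.0
time_s: 54.2
tcp_pos: [0.5439, 0.295, 0.1131]
eef_rot: [-180.0, -0.0, 0.0]
contact_force: [0.5, -0.0, 0.4]
gripper_width: 0.0528
gripper_force: 0.0
```

```bash
python3 -m inch '0 0 0.013 0 0.6; 0 0 0 0 0.6; 0 0 0 0 0; 0 0 0 0 0; 0 0 0 0 0; 0 0 0 0 0; 0 0 0 0 0; 0 0 0 0 0' 30; python3 -m inch '0 0 -0.03 0 0; 0 0 -0.07 0 0; 0 0 -0.13 0 0; 0 0 -0.13 0 0; 0 0 -0.11 0 0; 0 0 -0.06 0 0; 0 0 -0.03 0 0; 0 0 0 0 0'; python3 -m inch '0.01 0.08 0 0 0; 0.02 0.16 0 0 0; 0.03 0.24 0 0 0; 0.03 0.28 0 0 0; 0.03 0.28 0 0 0; 0.025 0.25 0 0 0; 0.02 0.18 0 0 0; 0.006 0.097 0 0 0'
```

```text
time_s: 55.2
tcp_pos: [0.5436, 0.2949, 0.1105]
eef_rot: [-180.0, -0.0, 0.0]
contact_force: [-0.4, 1.4, -0.2]
gripper_width: 0.0253
gripper_force: 30.0
time_s: 56.2
tcp_pos: [0.5434, 0.2947, 0.1943]
eef_rot: [180.0, 0.0, 0.0]
contact_force: [-0.1, 0.5, -3.4]
gripper_width: 0.0253
gripper_force: 30.0
time_s: 57.2
tcp_pos: [0.5689, 0.057, 0.1943]
eef_rot: [180.0, 0.0, -0.1]
contact_force: [-0.1, -1.3, -4.0]
gripper_width: 0.0252
gripper_force: 30.0
```

```bash
python3 -m inch '0 0 0 0 0; 0 0 0 0 0; 0 0 0.06 0 0; 0 0 0.12 0 0; 0 0 0.13 0 0; 0 0 0.11 0 0; 0 0 0.06 0 0; 0 0 0.03 0 0'; python3 -m inch '0 0 0.006 0 0; 0 0 0.006 0 0; 0 0 0 0 0; 0 0 0 0 0; 0 0 0 0 0; 0 0 0 0 0; 0 0 0 0 0; 0 0 0 0 0'
```

```text
time_s: 58.2
tcp_pos: [0.5693, 0.0599, 0.1174]
eef_rot: [180.0, 0.0, 0.1]
contact_force: [0.1, -0.2, -4.1]
gripper_width: 0.0254
gripper_force: 30.0
time_s: 59.2
tcp_pos: [0.5694, 0.0597, 0.1161]
eef_rot: [180.0, 0.0, 0.0]
contact_force: [0.0, -0.1, -3.6]
gripper_width: 0.0255
gripper_force: 30.0
```

```bash
python3 -m inch '0 0 0.005 0 0; 0 0 0 0 0; 0 0 0 0 0.6; 0 0 0 0 0.6; 0 0 0 0 0.6; 0 0 -0.1 0 0.6; 0 0 -0.25 0 0.6; 0 0 -0.2 0 0.6'; python3 -m inch '0 -0.1 -0.1 0 0.6; 0 -0.25 -0.1 0 0.6; 0 -0.35 0 0 0.6; 0 -0.38 0 0 0.6; 0 -0.35 0 0 0.6; 0 -0.2 0 0 0.6; 0 -0.1 0 0 0.6; 0 0 0 0 0.6'; python3 - <<'E'
from geo import *
T=capture("top");S=capture("scene");print(get_state()["tcp_pos"])
a=cv2.resize(T["color"][150:270,260:400],(400,343),interpolation=cv2.INTER_CUBIC)
b=cv2.resize(S["color"][150:320,200:370],(400,400),interpolation=cv2.INTER_CUBIC)
cv2.imwrite("pics/a8.png",np.hstack([np.vstack([a,np.zeros((57,400,3),np.uint8)]),b]))
E
```

```text
time_s: 60.2
tcp_pos: [0.5699, 0.0598, 0.2005]
eef_rot: [-180.0, -0.1, 0.1]
contact_force: [-0.3, 0.4, -1.0]
gripper_width: 0.0528
gripper_force: 0.0
time_s: 61.2
tcp_pos: [0.569, 0.3196, 0.2275]
eef_rot: [180.0, 0.0, 0.1]
contact_force: [-0.7, -1.0, 1.2]
gripper_width: 0.0529
gripper_force: 0.0
[0.56918535 0.31836817 0.22794013]
```

View pics/a8.png

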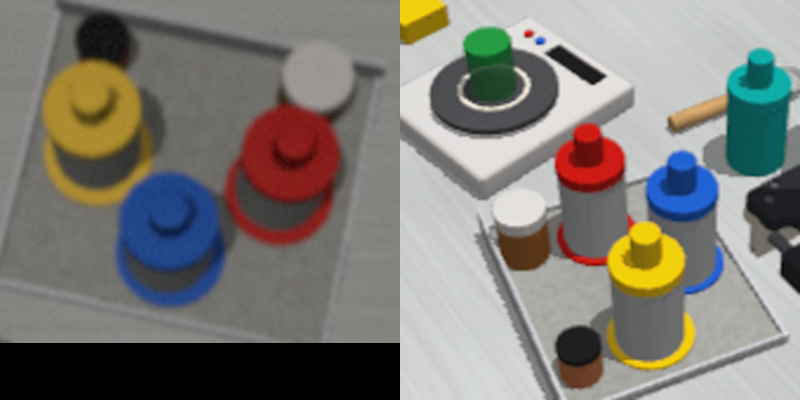

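Each canister stands upright with an even rim of its own colour showing: yellow (98,160), blue (170,255), red (280,200). The green jar is centred on the pan, white is untouched, and the arm is clear.

```bash
python3 -c "from plant import *;print(close_job())"
```

```text
the job is handed in; nothing more can be done
None
```

The job is handed in at about 61 s (no verdict was returned): the green jar stands upright about 3.5 mm off the pan's middle, each canister looks centred on its own coaster, and the white jar was not touched.

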